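Open the double-latched lid of the ring polisher

TASK

Open the lid of the bench polishing machine so the rings can be taken out: slide the red latch fully outward, raise the lid by its bar handle just until you feel the hidden safety catch hold it, then gently push that catch all the way across to its stop. After that swing the lid up more than halfway to upright and leave it standing open. Do not wrench the lid against the catch or ram the catch, and leave the things lying about where they are.

Things in the scene. Friction and masses are not known exactly. Their poses are not given: they have to be found in the camera images.
- machine: Grey ring-polishing machine, fixed, 310 deep (x) x 340 wide (y) mm. Origin: centre of underside, on the table; x points from its front to its rear, y to its left, z up. In front (x -155 to -90 mm) an open deck, 50 mm above the table; behind it the housing with the blue lid, top 122 mm high when shut. At the lid's front edge: red latch right (-y), bar handle middle, safety catch left (+y).
- latch (a joint): Primary latch, a steel bolt with an upright red tab: 0 = locks (its tongue lies over a lug of the lid), grows sliding outward along the machine's -y, 0.028 m = stop. Lid free of it above 0.018. Slides with about 3 N, stays where left. May start at up to 0.003.
- latch_grip (a point): Centre of the latch's red grip tab (22 mm in machine x, 12 mm in y), moves with it. Tab top 164 mm above the table, this point 150 mm; below the tab, from 130 mm down, the steel bolt is 20 mm wide in y. Can be pinched across y from above.
- lid (a joint): Lid angle, rad: 0 shut, 0.79 halfway to upright, 1.5 limit. Stiff hinge: the 0.4 kg lid stays where let go; raising takes 5 to 9 N at the handle. Latch drawn, it rises until the safety catch stops it, at 0.04 to 0.09 rad (7 to 16 mm at the handle), varying per run. Within 3 mm below that stop the catch can slide; lower, the lid blocks it.
- lid_handle (a point): Middle of the lid's bar handle: round steel bar, 12 mm diameter, 72 mm long along the machine's y, a post at each end; its axis 40 mm above the lid's top, 162 mm above the table when shut; shut, it lies 175 mm in front (-x) of the hinge line and 52 mm above it. Moves with the lid. Pinch across x; the bar can turn between the fingers.
- lid_hinge (a point): Point on the lid's hinge line (along the machine's y), at machine x 110, y 0, height 110 mm.
- catch_zone (a point): Fixed point on the machine amid the zone where the catch's nose rests (machine x -129, y 123, height 93.5 mm). Nose: orange block under the lid's left front lip, 14 mm wide (y), 16 mm high, sticking out 20 mm ahead of the lip's edge (lip edge x -112, nose end x -132 mm). Its middle is within 11 mm of this point in y, 5.5 mm in z: find it by feel. Frame axes as the machine's.
- catch (a joint): Safety catch travel, m: 0 = holds the lid, grows pushed inward (machine -y, from its outer left side, towards the handle), 0.036 = stop; lid surely free above 0.032. Slides with about 3 N plus damping, stays where left. Space outside (left of) the nose is free. The lid's steel hook hangs under the lip behind x -111 mm: keep the fingers ahead of it.
- tin: Small brass tin, 28 mm diameter, 18 mm high, loose on the deck near the middle; bystander. Origin: centre of underside.
- polish_bar: Green round bar of polish, 26 mm diameter, 30 mm high, loose on the machine's rear strip; bystander. Origin: centre of underside.
- mug: Blue ceramic mug, 84 mm diameter, 95 mm high, bystander left of the machine. Origin: centre of underside.
- ring_tray: Clear tray with compartments, 110 x 160 x 22 mm, bystander on the right. Origin: centre of underside.
- steel_block: Steel bench block, 65 x 65 x 22 mm, bystander on the right. Origin: centre of underside.
- pliers: Blue-handled pliers lying flat, 130 mm long, bystander on the left. Origin: middle of underside.
- jar: Small glass jar with a steel cap, 56 mm diameter, 60 mm high, bystander on the left. Origin: centre of underside.
- brush: Bench brush lying flat, bystander on the right. Origin: at its underside.

How it is judged (in metres and radians):
On the way, in this order (a step that is already met when the one before it is completed fails the run):
1. the primary latch is slid outward (more than 20 mm) while the lid is still down (value of joint latch above 0.02 m and value of joint lid below 0.02 rad), for 0.1 s.
2. the lid is raised slightly (more than 0.025 rad) and held by the still engaged catch (value of joint lid between 0.025 and 0.12 rad and value of joint catch below 0.008 m), for 0.2 s.
3. the safety catch is pushed across (more than 29 mm) while the lid is only slightly raised (value of joint catch above 0.029 m and value of joint lid between 0.02 and 0.14 rad), for 0.1 s.
At the end, for the whole second after the job is handed in: The lid stands open by more than 0.79 rad (halfway to upright) and is at rest; the latch is still drawn (more than 20 mm) and the catch still pushed across (more than 29 mm) (value of joint lid above 0.79 rad and velocity of joint lid between -0.05 and 0.05 rad/s and value of joint latch above 0.02 m and value of joint catch above 0.029 m); the robot touches nothing.
It fails at once if the lid is pulled against the engaged safety catch with more than 28 N (contact force between lid and catch) (contact force between catch_c0 and lid above 28 N).
It fails at once if the safety catch is pushed with more than 25 N (contact force between catch_c0 and the arm above 25 N or contact force between catch_c0 and the fingers above 25 N).
It fails at once if a bystander is moved more than 25 mm or toppled (distance of any of tin, polish_bar, mug, ring_tray, steel_block, pliers, jar, brush from where it was at the start of the episode above 0.025 m or angle between any of tin, polish_bar, mug, ring_tray, steel_block, pliers, jar, brush's own z axis and vertical above 0.5 rad).
It also fails if it takes over 72 s, if anything falls off the work surface, if the arm or the gripper's body presses on something with over 40 N, if the wrist force passes 120 N, or if a joint passes its speed limit or range.

ROBOT

A 6-joint arm with a two-finger parallel gripper is mounted at the origin on the work surface. World frame = base frame: x ahead of the robot, y to its left, z up, the work surface at z = 0. Lengths are in mm, angles in rad, forces in N, time in s.
With the tool pointing down it reaches from about 350 to 775 mm from the base axis. Payload 7.3 kg.
Tool frame: the origin (TCP) lies at the very end of the fingers, on their centre line; the grasp point (between the pads) lies 19 mm behind it; z points along the fingers, y is the line along which they close (so a half turn about z gives the same grasp; the last joint's range is limited). The gripper opens to 92 mm and grips with 3 to 60 N. Pads are 19 mm wide; open, the fingers measure 130 mm over their backs; the gripper's body (75 mm by 190 mm) begins 47 mm behind the grasp point.
Start: joints at [1.163, 0.342, 1.524, -0, 1.275, -0.146], TCP at [135.865, 507.135, 226.741] pointing down, gripper open.
Joint ranges: [-2.53, 2.53], [-0.77, 2.02], [0.04, 2.7], [-1, 4.14], [0.28, 2.66], [-3.11, 3.11]. Speed limits (rad/s): [2.57, 2.57, 3.14, 3.14, 3.14, 3.14].

INTERFACE

Orientations are given as [roll, pitch, yaw] about the fixed x, y, z axes, in that order (R = Rz(yaw) Ry(pitch) Rx(roll)).
In Python, from plant import * gives the robot as it stands.
- The arm moves only by the tool arm_command, never from a script. Its arguments are lists of equal length, an entry for each row: "gripper": the finger opening in mm, from 0 to 91.8; "dp": the shift along the tool's x, y, z in units of 25 mm (1.0 is 25 mm), a list of three; "twist": the turn about the tool's z in units of 5 degrees (1.0 is 5 degrees). A call has exactly 5 rows; each row shifts and turns the commanded pose from where the row before left it, along the tool's axes as they then stand; what a row does not reach is not made up. A row lasts 1/8 s, in which the tool goes at most 62.5 mm and 10.7 degrees, less where a joint would pass 70% of its speed; a pose out of reach is approached as far as the arm can. A call is refused whole if a number of a shift passes 1 or a number of a turn 1, either way. A call with a gripper value outside its range is refused whole. The fingers move at their own pace and stop on an object; the grip force is fixed at half the most. Time passes only in rows, so rows that do not move let the fingers close, or fill a call up. It gives the time, the measured TCP pose, the force, the opening and the grip force at its end, in the units of the state.
- get_obs(): the state, without advancing time (a new reading comes with each control period).
- capture(name): name is "side" or "top"; returns the picture (420x560x3 uint8, red, green, blue); there is no depth.
- get_calibration(name): a dict with "mtx" (3x3 intrinsics, pixels), "position" and "attitude" of the camera in the world. Camera axes: x right, y down, z forward; pixel columns grow to the right and rows downward; lengths in mm; the calibration is good to about 2 mm. A picture is of the moment at which its call begins. get_calibration takes no time and is no camera call.
- close_job(): hands the job in; it is judged then, once.
The state is a dict: "time": time; "joint_positions": joint angles; "dq": joint speeds; "tau": joint torques, N m; "tool_pos": TCP position; "tcp_rot": TCP orientation; "contact_force": force on the tool from outside, world axes, zero at the start; "moment": the same for the moment, N m; "grip_width": finger opening in mm; "finger_force": force on a finger pad.
Only numpy, scipy, OpenCV 4.12 (cv2) and the standard library are available. Lean on these libraries where they do the work, as an engineer would, in place of code of your own. Each camera call takes 0.05 s, during which the arm holds its last target. There are 200 camera calls.

## Working session

There is one attempt and no reset: what is moved stays moved. The work goes in short steps, Python scripts to look and compute and a tool call to move; the robot and the scene stay as the last step left them, time stands still between calls to the robot, and variables do not carry over. Pictures are saved under pics/ and viewed, at most 10 in all, crops included, and the job is handed in when it is done.

Besides the shell and the picture viewer there is one more tool, called after "Request:" by a JSON object that holds its "name" and its "arguments", one argument or row to a line. arm_command: Moves the arm, as the interface text tells. Its arguments: {"type":"object","properties":{"gripper":{"type":"array"},"dp":{"type":"array"},"twist":{"type":"array"}},"required":["gripper","dp","twist"]}

```bash
mkdir -p pics; ls
python3 - <<'E'
from plant import *
import cv2
o=get_obs();print(o)
for n in("top","side"):
    c=get_calibration(n);print(n,c)
    cv2.imwrite(f"pics/{n}0.png",capture(n)[:,:,::-1])
E
```

```text
pics
{'time': 0.0, 'joint_positions': array([ 1.16300179e+00,  3.42709282e-01,  1.52501069e+00, -7.70129181e-06,
        1.27538659e+00, -1.45974379e-01]), 'dq': array([ 7.46030256e-04,  2.18389261e-03, -6.59360123e-04,  4.39751003e-05,
       -8.85145623e-05, -6.69841429e-04]), 'tau': array([-2.71343903e-03, -4.31224930e+01, -2.44216508e+01,  7.15126027e-02,
        5.58308023e-02, -1.36696153e-04]), 'tool_pos': array([135.69750613, 506.74461225, 226.05414128]), 'tcp_rot': array([-3.14009377e+00, -2.12922755e-04,  2.87977459e+00]), 'contact_force': array([0.42041939, 0.33256852, 0.11871446]), 'moment': array([ 0.02291129, -0.04823575,  0.01220634]), 'finger_force': 0.0, 'grip_width': 92.08292904624578}
top {'mtx': array([[441.05168904,   0.        , 277.95115054],
       [  0.        , 441.05168904, 211.77518376],
       [  0.        ,   0.        ,   1.        ]]), 'position': array([ 429.99813376,  -21.94637941, 1201.26542529]), 'attitude': array([-3.05051804,  0.00528086, -1.59977082])}
side {'mtx': array([[379.23292553,   0.        , 283.42857327],
       [  0.        , 379.23292553, 211.22841497],
       [  0.        ,   0.        ,   1.        ]]), 'position': array([1293.66211954,  658.32505206,  816.56025791]), 'attitude': array([-2.18447055, -0.02100672,  2.29324412])}
```

View pics/top0.png

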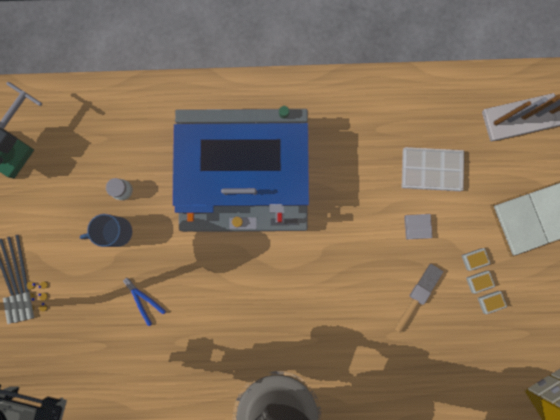

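View pics/side0.png

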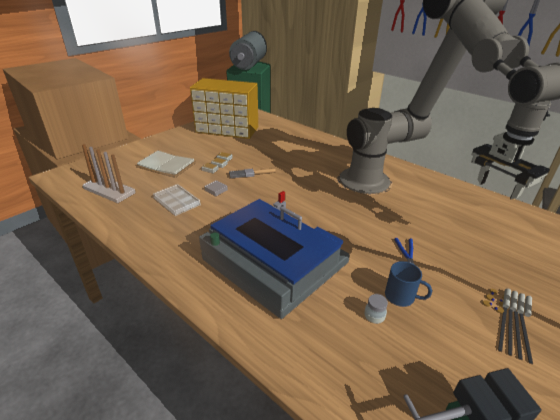

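The top view shows the machine nearly axis-aligned: lid at columns 175–309, rows 122–208. The handle is at about (240,191), the red tab at (279,215), the orange nose at (190,216) and the tin at (237,222). In the side view the red tab is at (282,198). Next I'll measure these.

```bash
cat > h.py <<'E'
from plant import *
import numpy as np, cv2
from scipy.spatial.transform import Rotation as R
def ray(n,uv):
    c=get_calibration(n); M=R.from_euler('xyz',c['attitude']).as_matrix()
    d=M@np.linalg.solve(c['mtx'],[uv[0],uv[1],1.]); return np.array(c['position']),d
def plane(n,uv,z):
    p,d=ray(n,uv); return p+d*(z-p[2])/d[2]
def tri(a,b):
    (p,d),(q,e)=ray('top',a),ray('side',b); s=np.linalg.lstsq(np.c_[d,-e],q-p,rcond=None)[0]
    return (p+d*s[0]+q+e*s[1])/2, np.linalg.norm(p+d*s[0]-q-e*s[1])
def proj(n,P):
    c=get_calibration(n); M=R.from_euler('xyz',c['attitude']).as_matrix()
    v=c['mtx']@(M.T@(np.array(P)-c['position'])); return v[:2]/v[2]
def blobs(img,lo,hi,roi,amin=6):
    x0,y0,x1,y1=roi; h=cv2.cvtColor(img,cv2.COLOR_RGB2HSV)[y0:y1,x0:x1]
    m=cv2.inRange(h,np.array(lo),np.array(hi)); n,l,s,c=cv2.connectedComponentsWithStats(m)
    return m,[(c[i]+[x0,y0],s[i]+[x0,y0,0,0,0]) for i in range(1,n) if s[i][4]>=amin]
E
python3 - <<'E'
from h import *
t=cv2.imread('pics/top0.png')[:,:,::-1]; s=cv2.imread('pics/side0.png')[:,:,::-1]
roi=(165,100,320,240)
for nm,lo,hi in(('red',(0,150,80),(6,255,255)),('orange',(7,170,90),(16,255,255)),('tin',(17,100,80),(28,255,255))):
    for c,st in blobs(t,lo,hi,roi)[1]: print(nm,c,st,plane('top',c,164 if nm=='red' else 95))
for c,st in blobs(s,(0,150,80),(6,255,255),(260,180,310,220))[1]: print('side red',c,st)
m,b=blobs(t,(105,150,40),(125,255,255),roi,500)
m=cv2.morphologyEx(m,cv2.MORPH_CLOSE,np.ones((3,3)))
ys,xs=np.nonzero(m)
# edges: left, right columns per row; rear row per column
rows=range(135-100,190-100)
L=[(np.nonzero(m[r])[0].min()+165-.5,r+100) for r in rows];Rr=[(np.nonzero(m[r])[0].max()+165.5,r+100) for r in rows]
cols=range(185-165,300-165); T=[(c+165,np.nonzero(m[:,c])[0].min()+99.5) for c in cols];B=[(c+165,np.nonzero(m[:,c])[0].max()+100.5) for c in cols]
for nm,E in(('left',L),('right',Rr),('rear',T),('front',B)):
    P=np.array([plane('top',e,122) for e in E]); k=0 if nm in('left','right') else 1
    f=np.polyfit(P[:,k],P[:,1-k],1); med=np.median(P[:,1-k]-f[0]*P[:,k]); print(nm,f[0],P.mean(0),'std',np.std(P[:,1-k]-np.polyval(f,P[:,k])))
a=t[100:240,165:320]; b=s[180:310,190:360]
A=cv2.resize(a,None,fx=3.6,fy=3.6,interpolation=cv2.INTER_CUBIC);cv2.imwrite('pics/c0.png',A[:,:,::-1])
E
```

```text
red [279.39285714 217.28571429] [278 214   4   8  28] [511.70149181 -22.23665299 164.        ]
orange [190. 217.] [188 214   5   7  35] [524.47421931 202.77483895  95.        ]
tin [236.88607595 221.49367089] [232 217  11  10  79] [509.66789048  84.90843394  95.        ]
side red [281.50847458 196.23728814] [279 191   6  11  59]
left -0.14978218414960234 [660.49556209 230.95062499 122.        ] std 5.065168672213545
right -0.015572889048966145 [650.72069633 -94.11476455 122.        ] std 0.712335380728707
rear 0.009881304397021794 [750.16840677  64.53989366 122.        ] std 2.2664377770869426
front -0.04569658179523941 [546.00641571  68.91036761 122.        ] std 4.704188631505806
```

View pics/c0.png

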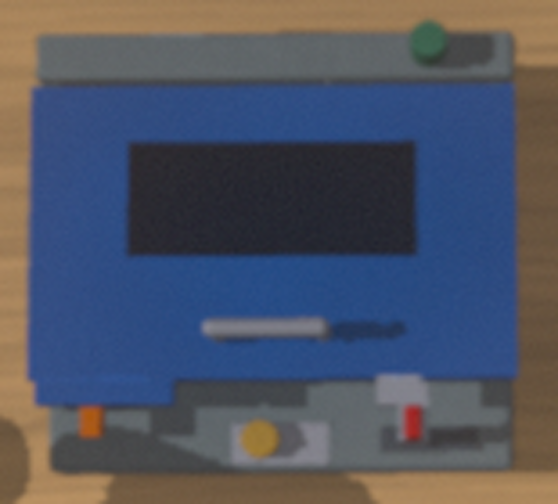

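The crop shows the handle bar from (202,328) to (327,328), i.e. full-image (221,191) to (256,191). The nose is at (190,217) and the tab at (279,217). The tab stands about 20 mm right of the tin side's clear space.

Run:
```python
from h import *
t=cv2.imread('pics/top0.png')[:,:,::-1]
m,b=blobs(t,(0,0,95),(180,110,255),(212,184,264,198),15)
for c,st in b: print('handle',c,st)
c=b[0][0];st=max(b,key=lambda q:q[1][4])[1]
H=plane('top',(st[0]+st[2]/2-.5,c[1]),166);print('H',H,'ends',plane('top',(st[0]-.5,c[1]),162),plane('top',(st[0]+st[2]-.5,c[1]),162))
print('tri tab',tri((279.39,217.29),(281.5,196.24)))
yaw=-0.013;Rz=R.from_euler('z',yaw).as_matrix()
# machine origin from handle (-65,0), lid sides mid, rear edge
O=plane('top',c,166)-Rz@[-65,0,166];print('O handle',O)
s0=plane('top',(279.39,213.5),164);print('tab rear top edge',s0,'front bottom',plane('top',(279.39,221.5),136))
for nm,P in(('catch',plane('top',(190,217),99)),):print(nm,P,Rz.T@(P-O))
for uv in((178.9,100+470/3.6),(165+511/3.6,100+470/3.6)): P=plane('top',uv,50);print('deck front corner',P,Rz.T@(P-O))
for uv in((165+38/3.6,100+34/3.6),(165+512/3.6,100+32/3.6)): P=plane('top',uv,110);print('rear corner',P)
P=plane('top',(236.9,221),68);print('tin',P,Rz.T@(P-O))
```

```text
handle [238.2745098  190.50490196] [221 188  36   7 204]
H [577.98804781  72.71935831 166.        ] ends [579.8323448  115.89648072 162.        ] [577.2878943   30.29238131 162.        ]
tri tab (array([512.35207288, -21.38392453, 146.78019588]), np.float64(2.194671618982011))
O handle [642.99843155  72.40851106   0.        ]
tab rear top edge [520.66188796 -22.49226692 164.        ] front bottom [503.68032103 -21.9381315  136.        ]
catch [524.13261563 201.96229898  99.        ] [-120.5399237   127.99762869   99.        ]
deck front corner [493.62204553 241.33587854  50.        ] [-151.55975781  166.97125499   50.        ]
deck front corner [483.842419   -93.13324945  50.        ] [-156.99058178 -167.59674232   50.        ]
rear corner [798.50320291 233.49501034 110.        ]
rear corner [ 789.67413339 -100.91997977  110.        ]
tin [512.88576601  87.45436734  68.        ] [-130.29726179   13.35316791   68.        ]
```

Request:
{"name": "arm_command", "arguments": {
  "gripper": [0, 0, 0, 0, 0],
  "dp": [
    [-0.79, -0.62, 0],
    [-0.84, -0.55, 0],
    [-0.88, -0.47, 0],
    [-0.92, -0.39, 0],
    [-0.95, -0.31, 0]
  ],
  "twist": [1, 1, 1, 1, 1]
}}

```text
time: 0.72
tool_pos: [211.3, 406.2, 226.4]
tcp_rot: [-3.141, 0.0, 2.441]
contact_force: [0.1, 1.2, -0.6]
grip_width: 46.2
finger_force: 0.0
```

Request:
{"name": "arm_command", "arguments": {
  "gripper": [0, 0, 0, 0, 0],
  "dp": [
    [-0.97, -0.22, 0],
    [-0.99, -0.14, 0],
    [-1, -0.05, 0],
    [-1, 0.03, 0],
    [-0.99, 0.12, 0]
  ],
  "twist": [1, 1, 1, 1, 1]
}}

```text
time: 1.35
tool_pos: [286.3, 306.6, 226.5]
tcp_rot: [-3.141, 0.0, 2.004]
contact_force: [0.2, 0.6, 0.5]
grip_width: 0.5
finger_force: 0.0
```

Request:
{"name": "arm_command", "arguments": {
  "gripper": [0, 0, 0, 0, 0],
  "dp": [
    [-0.98, 0.21, 0],
    [-0.96, 0.29, 0],
    [-0.93, 0.37, 0],
    [-0.89, 0.45, 0],
    [-0.85, 0.53, 0]
  ],
  "twist": [1, 1, 1, 1, 1]
}}

```text
time: 1.98
tool_pos: [361.4, 206.5, 226.5]
tcp_rot: [-3.141, 0.0, 1.568]
contact_force: [-0.1, 0.1, -0.6]
grip_width: 0.5
finger_force: 0.0
```

Request:
{"name": "arm_command", "arguments": {
  "gripper": [0, 0, 0, 0, 0],
  "dp": [
    [-0.78, 0.62, 0],
    [-0.78, 0.62, 0],
    [-0.78, 0.62, 0],
    [-0.78, 0.62, 0],
    [-0.78, 0.62, 0]
  ],
  "twist": [0.25, 0, 0, 0, 0]
}}

```text
time: 2.6
tool_pos: [437.2, 107.7, 226.4]
tcp_rot: [-3.141, -0.0, 1.549]
contact_force: [-0.4, 0.7, 0.4]
grip_width: 0.5
finger_force: 0.0
```

Request:
{"name": "arm_command", "arguments": {
  "gripper": [0, 0, 0, 0, 0],
  "dp": [
    [-0.78, 0.62, 0.4],
    [-0.78, 0.62, 0.6],
    [-0.78, 0.62, 0.8],
    [-0.78, 0.62, 0.8],
    [-0.78, 0.62, 0.8]
  ],
  "twist": [0, 0, 0, 0, 0]
}}

```text
time: 3.22
tool_pos: [512.5, 8.6, 140.7]
tcp_rot: [-3.141, -0.0, 1.549]
contact_force: [0.5, -0.6, -0.1]
grip_width: 0.8
finger_force: 0.0
```

Run:
```python
from h import *
t=capture('top');s=capture('side')
a=cv2.resize(t[170:240,170:320],(600,280),interpolation=cv2.INTER_CUBIC)
b=cv2.resize(s[160:300,200:350],(300,280),interpolation=cv2.INTER_CUBIC)
cv2.imwrite('pics/c1.png',np.hstack([a[:,100:],b])[:,:,::-1])
```

```text
(no output)
```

View pics/c1.png

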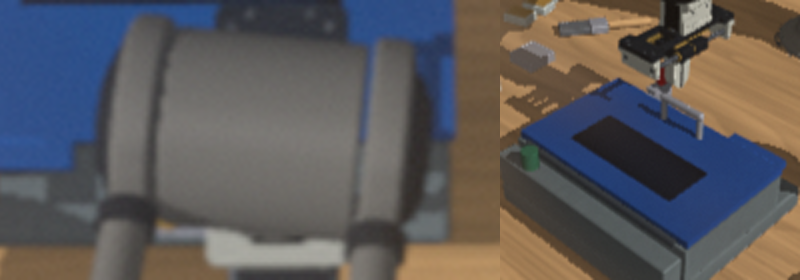

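The top view is blocked by the arm. In the side view the closed fingers stand just beside the red tab, on its inner side (crop (663,78)).

Request:
{"name": "arm_command", "arguments": {
  "gripper": [0, 0, 0, 0, 0],
  "dp": [
    [-0.2, 0, 0],
    [-0.2, 0, 0],
    [-0.2, 0, 0],
    [-0.2, 0, 0],
    [-0.2, 0, 0]
  ],
  "twist": [0, 0, 0, 0, 0]
}}

```text
time: 3.95
tool_pos: [511.8, -15.6, 142.1]
tcp_rot: [3.141, -0.001, 1.549]
contact_force: [-0.2, 2.5, 2.5]
grip_width: 0.5
finger_force: 1.6
```

Request:
{"name": "arm_command", "arguments": {
  "gripper": [0, 0, 0, 0, 0],
  "dp": [
    [-0.12, 0, 0],
    [-0.12, 0, 0],
    [-0.12, 0, 0],
    [-0.12, 0, 0],
    [-0.12, 0, 0]
  ],
  "twist": [0, 0, 0, 0, 0]
}}

```text
time: 4.58
tool_pos: [511.5, -30.9, 141.7]
tcp_rot: [3.142, -0.0, 1.549]
contact_force: [0.3, 3.2, 2.4]
grip_width: 0.0
finger_force: 1.5
```

Request:
{"name": "arm_command", "arguments": {
  "gripper": [0, 0, 0, 0, 0],
  "dp": [
    [-0.04, 0, 0],
    [-0.04, 0, 0],
    [-0.04, 0, 0],
    [-0.04, 0, 0],
    [-0.04, 0, 0]
  ],
  "twist": [0, 0, 0, 0, 0]
}}

```text
time: 5.2
tool_pos: [511.4, -32.1, 141.8]
tcp_rot: [3.141, -0.006, 1.549]
contact_force: [1.2, 21.0, 4.6]
grip_width: 0.4
finger_force: 10.6
```

Request:
{"name": "arm_command", "arguments": {
  "gripper": [0, 0, 0, 0, 0],
  "dp": [
    [0.4, 0, 0],
    [0, 0, -1],
    [0, 0, -1],
    [1, 0.4, 0],
    [1, 0.5, 0]
  ],
  "twist": [0, 0, 0, 0, 0]
}}

```text
time: 5.82
tool_pos: [535.4, 23.5, 191.9]
tcp_rot: [3.141, 0.001, 1.548]
contact_force: [-0.0, 0.3, -0.2]
grip_width: 0.2
finger_force: 0.0
```

Request:
{"name": "arm_command", "arguments": {
  "gripper": [50, 50, 50, 50, 50],
  "dp": [
    [0.8, 0.8, 0],
    [0.8, 0.7, 0],
    [0.2, 0.2, 0],
    [0, 0, 0],
    [0, 0, 0]
  ],
  "twist": [0, 0, 0, 0, 0]
}}

```text
time: 6.45
tool_pos: [578.1, 67.0, 191.6]
tcp_rot: [-3.141, 0.0, 1.548]
contact_force: [0.9, -0.7, 0.3]
grip_width: 45.9
finger_force: 0.0
```

Run:
```python
from h import *
t=capture('top');s=capture('side')
for c,st in blobs(s,(0,150,80),(6,255,255),(240,170,310,220))[1]: print('side red',c,st)
Rz=R.from_euler('z',-.025).as_matrix()
for d in (0,28): print(d,proj('side',[512.35-.025*d,-21.4-d,147]))
b=cv2.resize(s[150:300,200:360],(640,600),interpolation=cv2.INTER_CUBIC)
cv2.imwrite('pics/c2.png',b[:,:,::-1])
```

```text
0 [281.16132573 196.15368484]
28 [274.94586878 192.89850945]
```

View pics/c2.png

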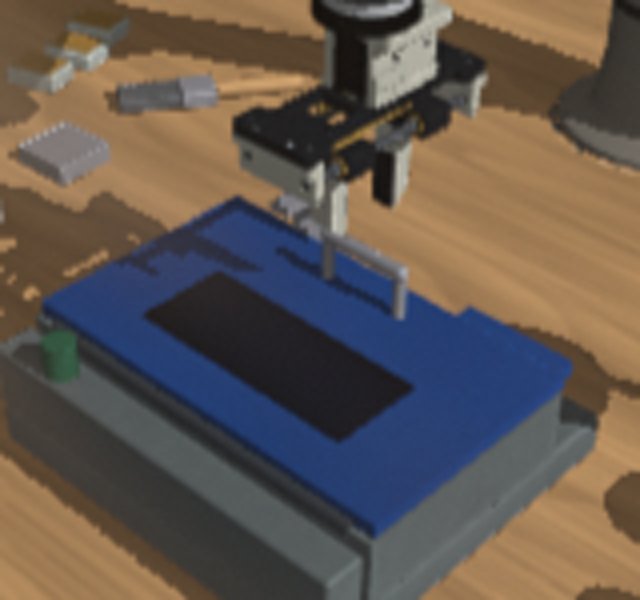

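The side crop shows the gripper straddling the handle bar (bar end at crop (405,268)). The fingers hide the tab. I'll descend and pinch.

Request:
{"name": "arm_command", "arguments": {
  "gripper": [50, 50, 50, 50, 50],
  "dp": [
    [0.16, 0, 0.4],
    [0, 0, 0.4],
    [0, 0, 0.4],
    [0, 0, 0.4],
    [0, 0, 0.34]
  ],
  "twist": [0, 0, 0, 0, 0]
}}

```text
time: 7.18
tool_pos: [578.5, 71.8, 142.3]
tcp_rot: [-3.141, -0.0, 1.549]
contact_force: [-0.1, 0.1, -0.1]
grip_width: 50.1
finger_force: 0.0
```

Request:
{"name": "arm_command", "arguments": {
  "gripper": [30, 20, 10, 5, 5],
  "dp": [
    [0, 0, 0],
    [0, 0, 0],
    [0, 0, 0],
    [0, 0, 0],
    [0, 0, 0]
  ],
  "twist": [0, 0, 0, 0, 0]
}}

```text
time: 7.8
tool_pos: [577.8, 71.9, 143.4]
tcp_rot: [-3.14, 0.0, 1.549]
contact_force: [-4.4, -0.2, 4.0]
grip_width: 11.1
finger_force: 30.0
```

Request:
{"name": "arm_command", "arguments": {
  "gripper": [5, 5, 5, 5, 5],
  "dp": [
    [-0.02, 0, -0.04],
    [0, 0.01, -0.04],
    [0, 0.01, -0.04],
    [0, 0.01, -0.04],
    [0, 0.01, -0.04]
  ],
  "twist": [0, 0, 0, 0, 0]
}}

```text
time: 8.43
tool_pos: [579.1, 71.8, 147.7]
tcp_rot: [-3.14, -0.001, 1.549]
contact_force: [-2.5, 4.4, -6.1]
grip_width: 10.8
finger_force: 30.0
```

Request:
{"name": "arm_command", "arguments": {
  "gripper": [5, 5, 5, 5, 5],
  "dp": [
    [0, 0.01, -0.03],
    [0, 0.01, -0.03],
    [0, 0.01, -0.02],
    [0, 0.01, -0.02],
    [0, 0, -0.02]
  ],
  "twist": [0, 0, 0, 0, 0]
}}

```text
time: 9.05
tool_pos: [580.0, 71.8, 150.6]
tcp_rot: [-3.14, -0.001, 1.549]
contact_force: [-3.6, 4.1, -6.7]
grip_width: 11.5
finger_force: 30.0
```

Request:
{"name": "arm_command", "arguments": {
  "gripper": [5, 5, 5, 5, 5],
  "dp": [
    [0, 0.01, -0.02],
    [0, 0, -0.02],
    [0, 0.01, -0.02],
    [0, 0, -0.02],
    [0, 0, -0.02]
  ],
  "twist": [0, 0, 0, 0, 0]
}}

```text
time: 9.68
tool_pos: [581.0, 71.7, 153.4]
tcp_rot: [-3.141, -0.001, 1.549]
contact_force: [-2.1, 4.5, -6.2]
grip_width: 10.7
finger_force: 30.0
```

Request:
{"name": "arm_command", "arguments": {
  "gripper": [5, 5, 5, 5, 5],
  "dp": [
    [0, 0.01, -0.02],
    [0, 0, -0.02],
    [0, 0.01, -0.02],
    [0, 0, -0.02],
    [0, 0, 0]
  ],
  "twist": [0, 0, 0, 0, 0]
}}

```text
time: 10.3
tool_pos: [581.1, 71.7, 154.1]
tcp_rot: [-3.139, -0.001, 1.549]
contact_force: [0.3, 5.4, -14.8]
grip_width: 10.8
finger_force: 30.0
```

The catch holds at about 10.7 mm (0.06 rad), shown by the jump in force. I'll ease off a little, then release.

Request:
{"name": "arm_command", "arguments": {
  "gripper": [5, 5, 5, 5, 5],
  "dp": [
    [0, 0, 0.04],
    [0, 0, 0.02],
    [0, 0, 0.02],
    [0, 0, 0.02],
    [0, 0, 0]
  ],
  "twist": [0, 0, 0, 0, 0]
}}

```text
time: 10.92
tool_pos: [581.2, 71.7, 153.8]
tcp_rot: [-3.141, -0.001, 1.549]
contact_force: [-6.1, 4.8, -1.8]
grip_width: 10.8
finger_force: 30.0
```

Request:
{"name": "arm_command", "arguments": {
  "gripper": [5, 30, 40, 40, 40],
  "dp": [
    [0, 0, 0.03],
    [0, 0, 0],
    [0, 0, 0],
    [0, 0, 0],
    [0, 0, 0]
  ],
  "twist": [0, 0, 0, 0, 0]
}}

```text
time: 11.55
tool_pos: [582.1, 71.0, 152.7]
tcp_rot: [3.141, 0.0, 1.549]
contact_force: [-0.4, 0.6, 0.5]
grip_width: 39.8
finger_force: 0.0
```

Request:
{"name": "arm_command", "arguments": {
  "gripper": [40, 40, 40, 40, 40],
  "dp": [
    [0, 0, -0.5],
    [0, 0, -0.9],
    [0, 0, -0.9],
    [1, -0.5, 0],
    [1, -0.9, 0]
  ],
  "twist": [0, 0, 0, 0, 0]
}}

```text
time: 12.18
tool_pos: [548.2, 122.4, 211.1]
tcp_rot: [3.139, -0.0, 1.548]
contact_force: [0.4, 0.4, 0.2]
grip_width: 40.1
finger_force: 0.0
```

Request:
{"name": "arm_command", "arguments": {
  "gripper": [0, 0, 0, 0, 0],
  "dp": [
    [0.9, -0.3, 0],
    [0.9, -0.3, 0],
    [0.9, -0.3, 0],
    [0.9, -0.3, 0],
    [0.85, -0.4, 0]
  ],
  "twist": [0, 0, 0, 0, 0]
}}

```text
time: 12.8
tool_pos: [510.3, 235.0, 211.0]
tcp_rot: [3.14, -0.0, 1.549]
contact_force: [-0.6, -0.2, -0.3]
grip_width: 0.1
finger_force: 0.0
```

Request:
{"name": "arm_command", "arguments": {
  "gripper": [0, 0, 0, 0, 0],
  "dp": [
    [0, 0, 0.9],
    [0, 0, 0.9],
    [0, 0, 0.9],
    [0, 0, 0.8],
    [0, 0, 0.4]
  ],
  "twist": [0, 0, 0, 0, 0]
}}

```text
time: 13.42
tool_pos: [510.2, 234.1, 112.2]
tcp_rot: [-3.141, 0.0, 1.549]
contact_force: [-0.3, 0.5, 0.2]
grip_width: 0.1
finger_force: 0.0
```

Run:
```python
from h import *
t=capture('top');s=capture('side')
for c,st in blobs(s,(0,150,80),(6,255,255),(240,170,310,220))[1]: print('side red',c,st)
for c,st in blobs(t,(0,150,80),(6,255,255),(260,180,310,240))[1]: print('top red',c,st)
a=cv2.resize(t[150:250,150:310],(480,300),interpolation=cv2.INTER_CUBIC)
b=cv2.resize(s[160:310,230:390],(320,300),interpolation=cv2.INTER_CUBIC)
cv2.imwrite('pics/c3.png',np.hstack([a,b])[:,:,::-1])
```

```text
side red [275.46153846 193.19230769] [273 189   6  10  52]
top red [290.05 217.1 ] [289 214   3   7  20]
```

View pics/c3.png

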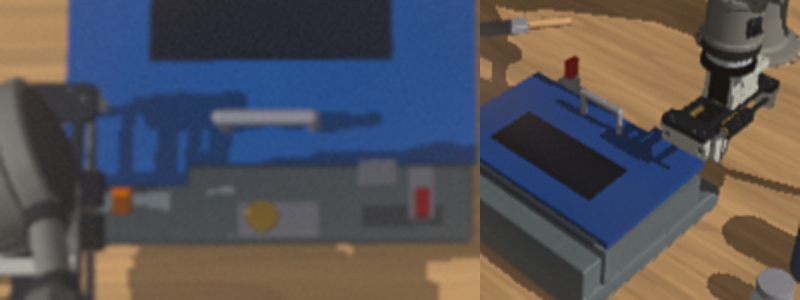

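The tab has been drawn about 26 mm (side view at (275,193)), and the tin is untouched. The closed fingers stand left of the orange nose (crop (121,200)).

Request:
{"name": "arm_command", "arguments": {
  "gripper": [0, 0, 0, 0, 0],
  "dp": [
    [0, 0, 0.4],
    [0, 0, 0.4],
    [0, 0, 0.16],
    [-0.1, 0, 0],
    [-0.1, 0, 0]
  ],
  "twist": [0, 0, 0, 0, 0]
}}

```text
time: 14.15
tool_pos: [510.3, 229.0, 88.7]
tcp_rot: [3.141, -0.0, 1.549]
contact_force: [-0.6, -0.7, 0.2]
grip_width: 0.3
finger_force: 0.0
```

Request:
{"name": "arm_command", "arguments": {
  "gripper": [0, 0, 0, 0, 0],
  "dp": [
    [-0.06, 0, 0],
    [-0.06, 0, 0],
    [-0.06, 0, 0],
    [-0.06, 0, 0],
    [-0.06, 0, 0]
  ],
  "twist": [0, 0, 0, 0, 0]
}}

```text
time: 14.78
tool_pos: [510.0, 221.6, 88.5]
tcp_rot: [3.142, -0.0, 1.549]
contact_force: [-0.1, -0.2, -0.5]
grip_width: 0.1
finger_force: 0.0
```

Request:
{"name": "arm_command", "arguments": {
  "gripper": [0, 0, 0, 0, 0],
  "dp": [
    [-0.06, 0, 0],
    [-0.06, 0, 0],
    [-0.06, 0, 0],
    [-0.06, 0, 0],
    [-0.06, 0, 0]
  ],
  "twist": [0, 0, 0, 0, 0]
}}

```text
time: 15.4
tool_pos: [509.8, 214.1, 88.5]
tcp_rot: [3.142, -0.0, 1.549]
contact_force: [0.3, 2.9, 0.1]
grip_width: 0.6
finger_force: 1.5
```

Request:
{"name": "arm_command", "arguments": {
  "gripper": [0, 0, 0, 0, 0],
  "dp": [
    [-0.03, 0, 0],
    [-0.03, 0, 0],
    [-0.03, 0, 0],
    [-0.03, 0, 0],
    [-0.03, 0, 0]
  ],
  "twist": [0, 0, 0, 0, 0]
}}

```text
time: 16.02
tool_pos: [509.7, 210.4, 88.5]
tcp_rot: [-3.142, -0.0, 1.549]
contact_force: [-0.5, 3.3, -0.7]
grip_width: 0.3
finger_force: 1.5
```

Request:
{"name": "arm_command", "arguments": {
  "gripper": [0, 0, 0, 0, 0],
  "dp": [
    [-0.05, 0, 0],
    [-0.05, 0, 0],
    [-0.05, 0, 0],
    [-0.05, 0, 0],
    [-0.05, 0, 0]
  ],
  "twist": [0, 0, 0, 0, 0]
}}

```text
time: 16.65
tool_pos: [509.5, 204.0, 88.5]
tcp_rot: [-3.142, -0.0, 1.549]
contact_force: [-0.5, 3.6, 0.7]
grip_width: 0.4
finger_force: 1.5
```

Request:
{"name": "arm_command", "arguments": {
  "gripper": [0, 0, 0, 0, 0],
  "dp": [
    [-0.06, 0, 0],
    [-0.06, 0, 0],
    [-0.06, 0, 0],
    [-0.06, 0, 0],
    [-0.06, 0, 0]
  ],
  "twist": [0, 0, 0, 0, 0]
}}

```text
time: 17.27
tool_pos: [509.4, 196.6, 88.5]
tcp_rot: [-3.142, -0.0, 1.549]
contact_force: [-0.7, 3.5, 1.1]
grip_width: 0.5
finger_force: 1.5
```

Request:
{"name": "arm_command", "arguments": {
  "gripper": [0, 0, 0, 0, 0],
  "dp": [
    [-0.06, 0, 0],
    [-0.06, 0, 0],
    [-0.06, 0, 0],
    [-0.05, 0, 0],
    [-0.04, 0, 0]
  ],
  "twist": [0, 0, 0, 0, 0]
}}

```text
time: 17.9
tool_pos: [509.2, 189.8, 88.5]
tcp_rot: [-3.142, -0.0, 1.549]
contact_force: [-1.8, 3.4, 1.3]
grip_width: 0.5
finger_force: 1.5
```

Request:
{"name": "arm_command", "arguments": {
  "gripper": [0, 0, 0, 0, 0],
  "dp": [
    [-0.02, 0, 0],
    [-0.02, 0, 0],
    [-0.02, 0, 0],
    [-0.02, 0, 0],
    [-0.02, 0, 0]
  ],
  "twist": [0, 0, 0, 0, 0]
}}

```text
time: 18.52
tool_pos: [509.1, 187.4, 88.5]
tcp_rot: [-3.141, -0.0, 1.549]
contact_force: [-1.3, 2.8, -0.1]
grip_width: 0.4
finger_force: 1.5
```

Request:
{"name": "arm_command", "arguments": {
  "gripper": [0, 0, 0, 0, 0],
  "dp": [
    [-0.02, 0, 0],
    [-0.02, 0, 0],
    [-0.02, 0, 0],
    [-0.02, 0, 0],
    [-0.02, 0, 0]
  ],
  "twist": [0, 0, 0, 0, 0]
}}

```text
time: 19.15
tool_pos: [509.1, 185.1, 88.5]
tcp_rot: [-3.142, -0.001, 1.549]
contact_force: [-1.2, 6.3, -0.1]
grip_width: 0.3
finger_force: 2.7
```

Request:
{"name": "arm_command", "arguments": {
  "gripper": [0, 0, 0, 0, 0],
  "dp": [
    [-0.02, 0, 0],
    [-0.02, 0, 0],
    [0, 0, 0],
    [0, 0, 0],
    [0, 0, 0]
  ],
  "twist": [0, 0, 0, 0, 0]
}}

```text
time: 19.77
tool_pos: [509.1, 185.0, 88.5]
tcp_rot: [3.141, -0.002, 1.549]
contact_force: [-1.4, 8.0, 0.7]
grip_width: 0.5
finger_force: 4.0
```

The catch is at its stop after about 36 mm of travel. Back to the handle.

Request:
{"name": "arm_command", "arguments": {
  "gripper": [0, 0, 0, 0, 0],
  "dp": [
    [0.4, 0, 0],
    [0, 0, -1],
    [0, 0, -1],
    [0, 0, -1],
    [0, 0, -1]
  ],
  "twist": [0, 0, 0, 0, 0]
}}

```text
time: 20.4
tool_pos: [509.8, 193.6, 189.3]
tcp_rot: [3.141, 0.001, 1.549]
contact_force: [-1.2, -0.1, -0.3]
grip_width: 0.4
finger_force: 0.0
```

Request:
{"name": "arm_command", "arguments": {
  "gripper": [50, 50, 50, 50, 50],
  "dp": [
    [0, 0, -0.5],
    [-1, 0.5, 0],
    [-1, 0.7, 0],
    [-1, 0.7, 0],
    [-1, 0.7, 0]
  ],
  "twist": [0, 0, 0, 0, 0]
}}

```text
time: 21.02
tool_pos: [572.6, 91.4, 200.4]
tcp_rot: [-3.141, 0.001, 1.549]
contact_force: [-0.2, -0.6, -0.8]
grip_width: 45.5
finger_force: 0.0
```

Request:
{"name": "arm_command", "arguments": {
  "gripper": [50, 50, 50, 50, 50],
  "dp": [
    [-0.8, 0.34, 0],
    [0, 0, 0],
    [0, 0, 0],
    [0, 0, 0],
    [0, 0, 0]
  ],
  "twist": [0, 0, 0, 0, 0]
}}

```text
time: 21.65
tool_pos: [580.0, 73.0, 201.1]
tcp_rot: [3.141, -0.0, 1.55]
contact_force: [0.8, 0.3, 0.8]
grip_width: 50.2
finger_force: 0.0
```

Descend to z≈154 and pinch.

Request:
{"name": "arm_command", "arguments": {
  "gripper": [50, 50, 50, 50, 50],
  "dp": [
    [0, 0.03, 0.4],
    [0, 0, 0.4],
    [0, 0, 0.4],
    [0, 0, 0.4],
    [0, 0, 0.28]
  ],
  "twist": [0, 0, 0, 0, 0]
}}

```text
time: 22.28
tool_pos: [580.7, 72.3, 153.0]
tcp_rot: [-3.141, -0.0, 1.549]
contact_force: [-0.1, 0.0, 0.2]
grip_width: 50.2
finger_force: 0.0
```

Request:
{"name": "arm_command", "arguments": {
  "gripper": [30, 20, 10, 5, 5],
  "dp": [
    [0, 0, 0],
    [0, 0, 0],
    [0, 0, 0],
    [0, 0, 0],
    [0, 0, 0]
  ],
  "twist": [0, 0, 0, 0, 0]
}}

```text
time: 22.9
tool_pos: [581.0, 72.3, 154.2]
tcp_rot: [3.141, -0.0, 1.549]
contact_force: [-0.8, 0.2, 1.8]
grip_width: 10.5
finger_force: 30.0
```

Run:
```python
import numpy as np
f=lambda t:np.array([-175*np.cos(t)+52*np.sin(t),52*np.cos(t)+175*np.sin(t)])
th=.06+np.r_[0,.05,.05+np.arange(1,14)*.075]
p=np.array([f(t) for t in th]);print(np.c_[th[1:],np.diff(p,axis=0)/25].round(3)); print((p-p[0])[[5,10,14]].round(1))
```

```text
[[0.11  0.133 0.34 ]
 [0.185 0.231 0.496]
 [0.26  0.268 0.478]
 [0.335 0.303 0.456]
 [0.41  0.336 0.432]
 [0.485 0.368 0.406]
 [0.56  0.397 0.377]
 [0.635 0.424 0.346]
 [0.71  0.449 0.313]
 [0.785 0.471 0.279]
 [0.86  0.491 0.243]
 [0.935 0.508 0.205]
 [1.01  0.522 0.167]
 [1.085 0.533 0.127]]
[[ 31.8  55. ]
 [ 84.5  98.1]
 [135.8 116.6]]
```

Request:
{"name": "arm_command", "arguments": {
  "gripper": [5, 5, 5, 5, 5],
  "dp": [
    [0, 0.02, -0.05],
    [0, 0.02, -0.06],
    [0, 0.03, -0.07],
    [0, 0.03, -0.08],
    [0, 0.03, -0.08]
  ],
  "twist": [0, 0, 0, 0, 0]
}}

```text
time: 23.52
tool_pos: [584.1, 72.2, 162.3]
tcp_rot: [-3.141, -0.0, 1.549]
contact_force: [1.3, 0.7, -8.0]
grip_width: 11.0
finger_force: 30.0
```

Free past the catch. Continue along the arc.

Request:
{"name": "arm_command", "arguments": {
  "gripper": [5, 5, 5, 5, 5],
  "dp": [
    [0, 0.12, -0.25],
    [0, 0.12, -0.25],
    [0, 0.13, -0.24],
    [0, 0.13, -0.24],
    [0, 0.15, -0.23]
  ],
  "twist": [0, 0, 0, 0, 0]
}}

```text
time: 24.15
tool_pos: [599.8, 71.8, 193.2]
tcp_rot: [-3.14, 0.0, 1.549]
contact_force: [-5.9, -0.8, -4.2]
grip_width: 11.0
finger_force: 30.0
```

Request:
{"name": "arm_command", "arguments": {
  "gripper": [5, 5, 5, 5, 5],
  "dp": [
    [0, 0.15, -0.23],
    [0, 0.17, -0.22],
    [0, 0.17, -0.21],
    [0, 0.18, -0.2],
    [0, 0.19, -0.2]
  ],
  "twist": [0, 0, 0, 0, 0]
}}

```text
time: 24.78
tool_pos: [620.5, 71.4, 220.3]
tcp_rot: [-3.138, 0.0, 1.549]
contact_force: [-11.1, -0.5, 0.5]
grip_width: 11.1
finger_force: 30.0
```

Request:
{"name": "arm_command", "arguments": {
  "gripper": [5, 5, 5, 5, 5],
  "dp": [
    [0, 0.19, -0.2],
    [0, 0.2, -0.19],
    [0, 0.2, -0.18],
    [0, 0.21, -0.18],
    [0, 0.22, -0.16]
  ],
  "twist": [0, 0, 0, 0, 0]
}}

```text
time: 25.4
tool_pos: [646.4, 70.7, 244.0]
tcp_rot: [-3.14, 0.0, 1.549]
contact_force: [-10.9, -0.9, 3.9]
grip_width: 11.3
finger_force: 30.0
```

Request:
{"name": "arm_command", "arguments": {
  "gripper": [5, 5, 5, 5, 5],
  "dp": [
    [0, 0.22, -0.16],
    [0, 0.23, -0.15],
    [0, 0.23, -0.14],
    [0, 0.24, -0.13],
    [0, 0.24, -0.12]
  ],
  "twist": [0, 0, 0, 0, 0]
}}

```text
time: 26.02
tool_pos: [676.0, 70.0, 262.3]
tcp_rot: [3.141, 0.0, 1.549]
contact_force: [-9.6, -1.0, 3.8]
grip_width: 11.0
finger_force: 30.0
```

Request:
{"name": "arm_command", "arguments": {
  "gripper": [5, 5, 5, 5, 5],
  "dp": [
    [0, 0.25, -0.1],
    [0, 0.25, -0.1],
    [0, 0.26, -0.09],
    [0, 0.2, -0.06],
    [0, 0, 0]
  ],
  "twist": [0, 0, 0, 0, 0]
}}

```text
time: 26.65
tool_pos: [701.0, 69.4, 272.2]
tcp_rot: [3.137, 0.0, 1.549]
contact_force: [-6.4, -2.6, 7.2]
grip_width: 11.1
finger_force: 30.0
```

Request:
{"name": "arm_command", "arguments": {
  "gripper": [14, 20, 24, 24, 24],
  "dp": [
    [0, -0.05, 0],
    [0, 0, 0],
    [0, 0, 0],
    [0, 0, 0],
    [0, 0, 0]
  ],
  "twist": [0, 0, 0, 0, 0]
}}

```text
time: 27.28
tool_pos: [699.3, 69.7, 268.1]
tcp_rot: [-3.142, -0.0, 1.549]
contact_force: [-0.8, -0.8, -0.2]
grip_width: 23.7
finger_force: 0.0
```

Request:
{"name": "arm_command", "arguments": {
  "gripper": [24, 24, 24, 24, 24],
  "dp": [
    [0, 0, -0.3],
    [0, 0, -0.5],
    [0, 0, -0.7],
    [0, 0, -0.9],
    [0, 0, -0.9]
  ],
  "twist": [0, 0, 0, 0, 0]
}}

```text
time: 27.9
tool_pos: [699.2, 69.7, 352.7]
tcp_rot: [3.14, -0.0, 1.549]
contact_force: [0.1, 0.1, -0.6]
grip_width: 23.6
finger_force: 0.0
```

Request:
{"name": "arm_command", "arguments": {
  "gripper": [24, 24, 24, 24, 24],
  "dp": [
    [1, 0, -0.5],
    [1, 0, 0],
    [1, 0, 0],
    [1, 0, 0],
    [0.5, 0, 0]
  ],
  "twist": [0, 0, 0, 0, 0]
}}

```text
time: 28.52
tool_pos: [701.3, 184.6, 362.2]
tcp_rot: [-3.14, 0.0, 1.551]
contact_force: [-0.5, 0.4, -0.1]
grip_width: 24.3
finger_force: 0.0
```

Run:
```python
from h import *
s=capture('side');t=capture('top')
print(get_obs()['contact_force'])
for c,st in blobs(t,(0,150,80),(6,255,255),(260,180,310,240))[1]: print('top red',c,st)
for c,st in blobs(t,(7,170,90),(16,255,255),(165,180,310,240))[1]: print('top orange',c,st, plane('top',c,99))
a=cv2.resize(t[90:250,150:330],(360,320)); b=cv2.resize(s[120:320,180:400],(352,320))
cv2.imwrite('pics/c4.png',np.hstack([a,b])[:,:,::-1])
```

```text
[-0.17594236 -1.38459027 -0.45350565]
top red [290.45454545 217.12121212] [289 213   4   9  33]
top orange [204.01298701 212.79220779] [202 205   5  16  77] [533.69806556 166.63407723  99.        ]
```

View pics/c4.png

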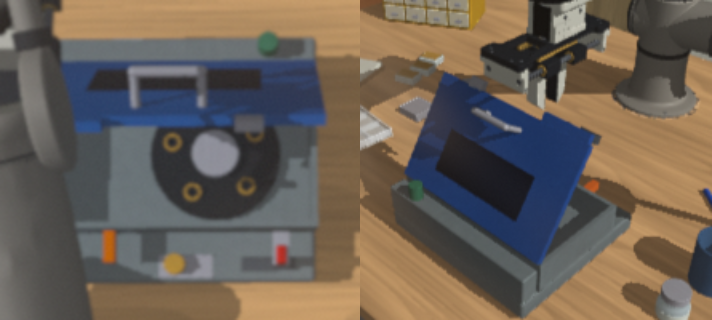

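The lid stands open at about 1 rad. The latch is drawn (tab at (290,217)) and the catch is across (orange at (204,213), about 36 mm moved). The tin and polish bar are in place and the robot is clear, so I'll hand in.

```bash
python3 -c "
from plant import *
print(close_job())"
```

```text
the job is handed in; nothing more can be done
None
```

I handed the job in with the lid standing open at about 1 rad, the latch drawn about 26 mm, the catch at its stop after about 36 mm, and the tin and polish bar still in place; the judge's verdict was not shown.

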